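Zero the cap torque tester, then unscrew the grease jar

ROBOT

A 6-joint arm with a two-finger parallel gripper is mounted at the origin on the work surface; the furniture and walls round the work are solid. World frame = base frame: x ahead of the robot, y to its left, z up, the work surface at z = 0. Lengths are in m, angles in degrees, forces in N, time in s.
With the tool pointing down it reaches from about 0.4 to 0.825 m from the base axis. Payload 7 kg.
Tool frame: the origin (TCP) lies midway between the tips of the shut fingers; the grasp point (between the pads) lies 19 mm behind it; z points along the fingers, y is the direction in which the jaws open and shut (so a half turn about z gives the same grasp; the last joint's range is limited). The gripper opens to 88 mm and grips with 3 to 60 N. Pads are 19 mm wide; open, the fingers measure 130 mm over their backs; the gripper's body (78 mm by 193 mm) begins 47 mm behind the grasp point.
Start: joints at [-60.098, 20.546, 0.682, 0, -70.136, -16.507], TCP at [0.156, -0.657, 0.227] pointing down, gripper open.
Joint ranges: [-176.03, 176.03], [-82.01, 121.73], [-58.28, 71.71], [-173.87, 95.51], [-174.79, -0.11], [-173.66, 173.66]. Speed limits (degrees/s): [136.94, 136.94, 172.46, 180, 180, 180].

INTERFACE

Orientations are given as a 3x3 rotation matrix whose columns are the frame's x, y, z axes.
In Python, from rig import robot gives the robot as it stands. Calls block until the motion is done:
- robot.goto(position, orientation): joint-space move of the TCP to a pose.
- robot.servo_line(position, ori=None, speed=0.15): straight line of the TCP; ori=None keeps the orientation; speed is the mean speed in m/s.
- robot.movej(angles): joint-space move.
- robot.move_gripper(opening): opening from 0.0 (shut) to 1.0 (fully open); the grip force is fixed at half the most; returns when the fingers have stopped.
- robot.dwell(seconds).
- robot.ik(position, orientation): joint angles nearest the present ones, or None.
- robot.grab_frame(name): name is "scene" or "top"; returns (picture, depth): 480x640x3 uint8, red, green, blue; 480x640 float32, m along the optical axis (not along the pixel's ray), 0 where there is no reading.
- robot.camera_info(name): a dict with "vfov" (degrees; the focal length in pixels is half the picture's height over the tangent of half this angle, whatever the lens; pixels are square), "cx", "cy" (the principal point, pixels), "view" (4x4, takes a point from world to camera coordinates). Camera axes: x right, y down, z forward; pixel columns grow to the right and rows downward; lengths in m; the calibration is good to about 2 mm. A picture is of the moment at which its call begins. camera_info takes no time and is no camera call.
A pose or a line that the arm cannot do raises robot.Unreachable and nothing moves.
- robot.job_done(): hands the job in, once; it reports no verdict.
Readings, each from a call of its own:
- robot.read_t(): time.
- robot.read_qpos(): joint angles.
- robot.read_qvel(): joint speeds.
- robot.read_effort(): joint torques, N m.
- robot.read_position(): TCP position.
- robot.read_tcp_rot(): TCP orientation.
- robot.read_force(): force on the tool from outside, world axes, zero at the start.
- robot.read_ft_torque(): the same for the moment, N m.
- robot.read_grip_width(): opening from 0.0 (shut) to 1.0 (fully open).
Only numpy, scipy, OpenCV 4.12 (cv2) and the standard library are available. Lean on these libraries where they do the work, as an engineer would, in place of code of your own. Each camera call takes 0.05 s, during which the arm holds its last target.

TASK

A square grease jar stands braced between the pegs of the cap torque tester. First turn the tester's round knob until its pointer stands on the long zero mark and let go of it; then unscrew the jar's tight cap anticlockwise until it comes free (about a sixth of a turn, the rib on the cap then near the small mark on the jar's shoulder; do not force it on against its stop), without dragging the jar up out of the pegs, and lift it straight off. Finish while still holding the cap in the gripper, level and about 2 cm above the jar's mouth, and leave the other things on the bench where they are.

Things in the scene. Friction and masses are not known exactly. Their poses are not given: they have to be found in the camera images.
- tester: Closure torque tester: flat grey box, aluminium deck, 150 (x) x 310 (y) x 45 mm high, fixed to the bench. Origin at the centre of its underside; x to its back, y to its left seen from the robot. At y +75 mm eight black rubber pegs, 30 mm high, form a square nest round the jar, 1 mm play a side; at y -90 mm is the white dial, 100 mm across, with the knob on it.
- tare_knob (a joint): Angle of the tester's knob, rad. 0: the pointer stands on the long thick zero mark, at the front of the dial (tester -x). Positive is anticlockwise seen from above; travel -1.7 to 1.7, starts between 0.5 and 1.25. It turns about the vertical with about 0.04 N m of friction and stays where it is left.
- tare_knob_grip (a point): Point on the knob's axis at mid grip, 68 mm above the bench. Fluted black round knob, 38 mm across; its top is 14 mm above this point; 15 mm below this point the grip ends at a 44 mm skirt with a thin steel pointer; the dial's face is 19 mm below it. This point's x axis points opposite to the pointer.
- jar: Loose square aluminium grease jar, about 0.75 kg, body 64 x 64 x 66 mm, standing on the tester's deck between the pegs, square with the tester. Origin at the centre of its underside, 45 mm above the bench. Its flat shoulder is 66 mm above the origin; a round steel neck with three lugs rises from it to 94 mm.
- jar_mouth (a point): Point on the jar's axis at the mouth, 102 mm above the jar's origin: the highest point of the jar once its sprung seal has risen.
- cap: Round black ribbed cap, 60 mm outside diameter, 26 mm high, 60 g, hollow below, a short raised grey rib on top. Origin at the centre of its lower edge; z up, x along the rib. Shut, the origin is 76 mm above the jar's origin, 10 mm above its shoulder; its yaw against the jar is then -9 to +11 degrees. Three lugs in it hook under three on the neck, pressed by a sprung seal (12 N).
- gearhead_a: bystander: black gearhead with a yellow shaft cover, 80 x 61 x 60 mm, loose, in front of the tester; origin under its centre
- gearhead_b: bystander: a like gearhead, loose, left of the tester; origin under its centre
- tin: bystander: small white round tin, 67 mm across, 36 mm high, loose, behind the tester; origin under its centre
- bush: bystander: dark upright cylinder, 45 mm across, 90 mm high, loose, behind the tester; origin under its centre
- cap_top (a point): Centre of the cap's top, 26 mm above its lower edge. The cap turns stiffly (about 0.3 N m) without rising. Turned anticlockwise seen from above, its lugs come free at +38 degrees of yaw against the jar; the seal then pushes it up by up to 4 mm. A stop ends the turn at +79 degrees: forced against it, the cap jams and lifts the jar. In between it lifts straight off, clear after 26 mm.
- release_mark (a point): Small dark mark on the jar's shoulder, 34 mm from the jar's axis, at +60 degrees (anticlockwise) from the jar's x axis: with the cap's rib turned over it the lugs are free, near the middle of the free range.

How it is judged (in metres and radians):
On the way, in this order (a step that is already met when the one before it is completed fails the run):
1. the knob's pointer is on zero and the knob is let go, the cap still shut (value of joint tare_knob between -0.1 and 0.1 rad and contact force between the fingers and tester below 0.5 N and z of cap in the frame of jar below 0.079 m and angle between the x axis of cap and the x axis of jar, either way round below 0.45 rad), for 0.2 s.
2. the cap is off the jar's lugs and lifted (z of cap in the frame of jar above 0.09 m and z of jar in the frame of tester between 0.04 and 0.05 m and angle between jar's own z axis and vertical below 0.06 rad), for 0.1 s.
At the end, for the whole second after the job is handed in: The knob reads zero within 0.1 rad (6 degrees); the gripper holds the cap still, level within 0.2 rad, its lower edge 5 to 45 mm above the jar's mouth and within 20 mm of its axis, touching neither jar nor tester; the jar stands down between the pegs (within 5 mm of the deck, tilt under 0.06 rad) (value of joint tare_knob between -0.1 and 0.1 rad and z of cap in the frame of jar_mouth between 0.005 and 0.045 m and horizontal distance between cap and jar_mouth below 0.02 m and angle between cap's own z axis and vertical below 0.2 rad and linear speed of cap below 0.03 m/s and contact force between the fingers and cap above 1 N and contact force between cap and jar below 0.3 N and contact force between cap and tester below 0.3 N and z of jar in the frame of tester between 0.04 and 0.05 m and angle between jar's own z axis and vertical below 0.06 rad); the arm keeps its last pose, push and grip.
It fails at once if the jar is pulled up out of the pegs (more than 10 mm) or tipped (z of jar in the frame of tester above 0.055 m or angle between jar's own z axis and vertical above 0.2 rad).
It fails at once if one of the loose things round the tester (gearheads, tin, bush) is shifted by more than 30 mm (distance of any of gearhead_a, gearhead_b, tin, bush from where it was at the start of the episode above 0.03 m).
It also fails if it takes over 42 s, if anything falls off the work surface, if the arm or the gripper's body presses on something with over 40 N, if the wrist force passes 120 N, or if a joint passes its speed limit or range.

## Working session

There is one attempt and no reset: what is moved stays moved. The work goes in short steps, each a Python script; the robot and the scene stay as the last script left them, time stands still between calls to the robot, and variables do not carry over. Pictures are saved under pics/ and viewed, and the job is handed in when it is done.

```bash
ls; mkdir -p pics
python3 - <<'E'
from rig import robot
import cv2,numpy as np
for n in ("scene","top"):
    p,d=robot.grab_frame(n); cv2.imwrite(f"pics/{n}0.png",p[:,:,::-1]); np.save(f"{n}0.npy",d); np.save(f"{n}0p.npy",p)
    print(n,robot.camera_info(n))
print(robot.read_t(),robot.read_position(),robot.read_tcp_rot(),robot.read_grip_width())
E
```

```text
pics
scene {'vfov': 51.9781848664905, 'cx': 318.46758368779984, 'cy': 241.48698469741964, 'view': array([[-0.78366443, -0.62115697,  0.00583804,  0.51712521],
       [-0.39158059,  0.48668675, -0.78089733,  0.23371228],
       [ 0.48221852, -0.61424753, -0.62463211,  0.74523522],
       [ 0.        ,  0.        ,  0.        ,  1.        ]])}
top {'vfov': 53.23993930214594, 'cx': 317.47031693202786, 'cy': 236.45683830722683, 'view': array([[ 0.01872081, -0.99974797, -0.01239063,  0.12529658],
       [-0.99535362, -0.01746496, -0.09468975,  0.53945221],
       [ 0.09444949,  0.01410573, -0.99542972,  0.99420419],
       [ 0.        ,  0.        ,  0.        ,  1.        ]])}
0.1 [ 0.15624865 -0.65621338  0.22571627] [[-9.72818271e-01 -2.31569381e-01 -4.83016452e-04]
 [-2.31569842e-01  9.72817244e-01  1.42092128e-03]
 [ 1.40844873e-04  1.49415022e-03 -9.99998874e-01]] 0.9974790588483984
```

View pics/scene0.png

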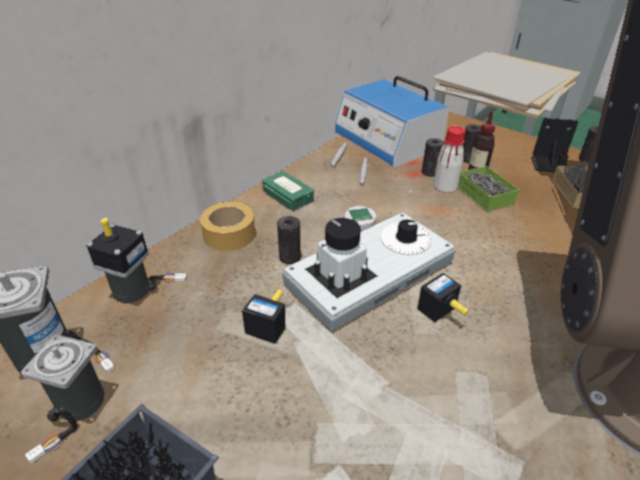

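View pics/top0.png

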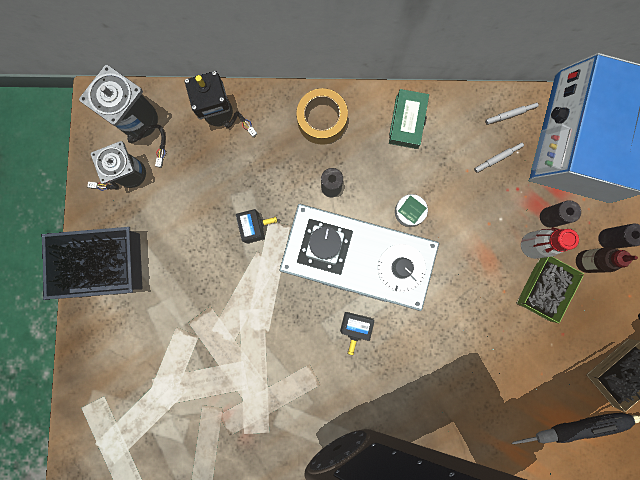

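```bash
cat > h.py <<'E'
from rig import robot
import numpy as np,cv2
def K(n):
    c=robot.camera_info(n); f=240/np.tan(np.radians(c['vfov']/2)); return f,c['cx'],c['cy'],np.array(c['view'])
def ray(n,u,v):
    f,cx,cy,V=K(n); R=V[:3,:3];o=-R.T@V[:3,3]; return o,R.T@np.array([(u-cx)/f,(v-cy)/f,1])
def atz(n,u,v,z):
    o,d=ray(n,u,v); return o+d*(z-o[2])/d[2]
def proj(n,P):
    f,cx,cy,V=K(n); p=V[:3,:3]@np.array(P)+V[:3,3]; return np.array([f*p[0]/p[2]+cx,f*p[1]/p[2]+cy])
def crop(n,p,x0,y0,x1,y1,s,out):
    cv2.imwrite(out,cv2.resize(p[y0:y1,x0:x1,::-1],None,fx=s,fy=s,interpolation=cv2.INTER_CUBIC))
E
python3 - <<'E'
from h import *
p=np.load('top0p.npy'); q=np.load('scene0p.npy')
crop('top',p,275,200,355,280,7,'pics/t_jar.png')
crop('top',p,365,230,445,310,7,'pics/t_knob.png')
crop('top',p,270,195,450,315,4,'pics/t_all.png')
crop('scene',q,275,195,465,335,4,'pics/s_all.png')
E
```

```text
(no output)
```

View pics/t_jar.png

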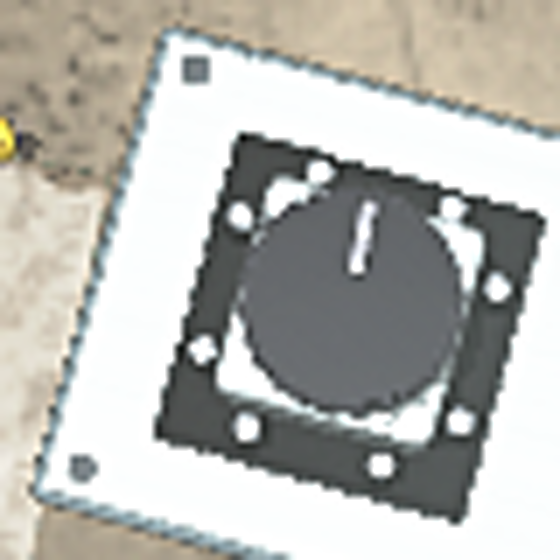

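View pics/t_knob.png

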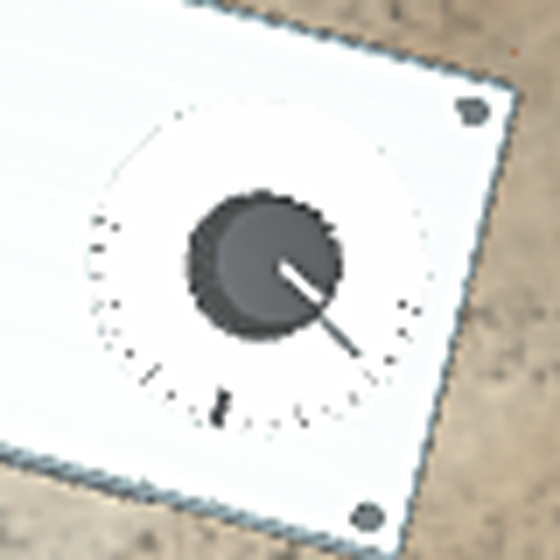

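View pics/t_all.png

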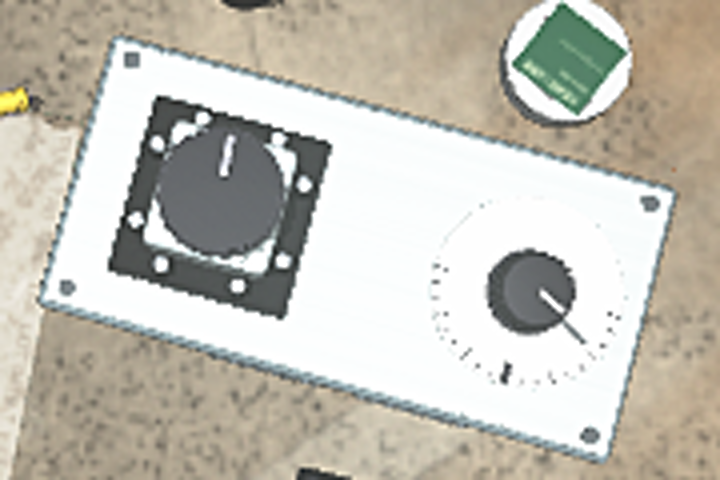

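View pics/s_all.png

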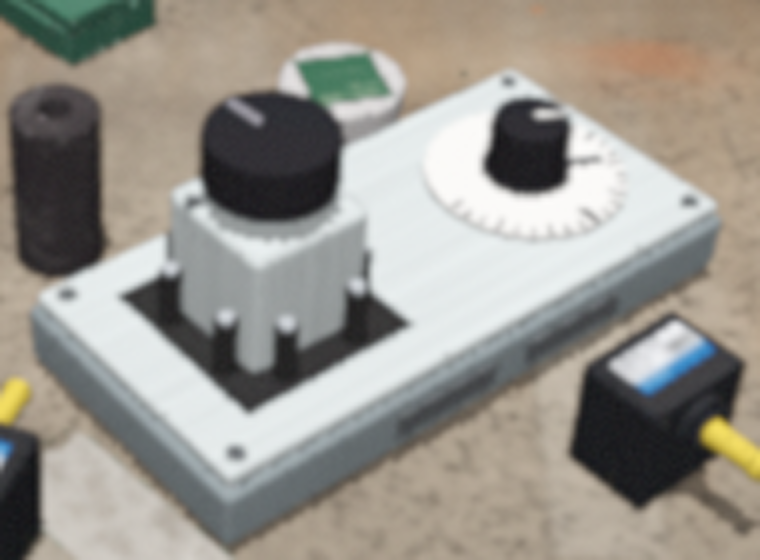

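Top view: deck corners are near crop px (117,38), (674,190), (605,458) and (42,301). The jar is at the left of the deck. The knob pointer points lower right, about 50° anticlockwise of the zero mark.

Run:
```python
from h import *
def T(x,y,s,ox,oy): return ((x+.5)/s-.5+ox,(y+.5)/s-.5+oy)
C=[atz('top',*T(x,y,4,270,195),.045)[:2] for x,y in [(117,38),(674,190),(605,458),(42,301)]]
BL,BR,FR,FL=C   # back-left, back-right, front-right, front-left
print(np.round(C,4)); print([np.linalg.norm(a-b).round(4) for a,b in [(BL,BR),(BR,FR),(FR,FL),(FL,BL)]])
c=np.mean(C,0); yv=(BL-BR+FL-FR); yaw=np.arctan2(-yv[0],yv[1]); xv=(BL-FL+BR-FR); yaw2=np.arctan2(xv[1],xv[0])
print('c',c,np.degrees([yaw,yaw2]))
y=(yaw*2+yaw2)/3; R=np.array([[np.cos(y),-np.sin(y)],[np.sin(y),np.cos(y)]])
print('jar',c+R@[0,.075],'knob',c+R@[0,-.09])
# measured
cap=atz('top',*T(353,302,7,275,200),.147); print('cap',cap)
kn=atz('top',*T(280,262,7,365,230),.082); print('knobtop',kn)
# dial centre from scale marks / zero mark
z=atz('top',*T(221,407,7,365,230),.049)
tip=atz('top',*T(358,354,7,365,230),.051)
k=c+R@[0,-.09]
a=lambda p:np.degrees(np.arctan2(*(p[:2]-k)[::-1]))
print('zero ang',a(z),'tip',a(tip),np.degrees(y)+180, np.linalg.norm(z[:2]-k),np.linalg.norm(tip[:2]-k))
r1=atz('top',*T(370,205,7,275,200),.1475);r2=atz('top',*T(356,270,7,275,200),.1475)
d=(r1-r2);print('rib',np.degrees(np.arctan2(d[1],d[0])),np.linalg.norm(d),np.linalg.norm((r1-cap)[:2]))
# depth
D=np.load('top0.npy');f,cx,cy,V=K('top')
for u,v in [(325,243),(405,267),(370,240)]:
    dd=np.median(D[v-1:v+2,u-1:u+2]); pc=np.array([(u-cx)/f*dd,(v-cy)/f*dd,dd]); print(u,v,V[:3,:3].T@(pc-V[:3,3]))
for P in [(*(c+R@[0,.075]),.147),(*k,.082)]: print(proj('scene',P),(proj('scene',P)-[275,195])*4)
Dp=np.load('scene0.npy')
```

```text
[[ 0.603   0.1752]
 [ 0.5279 -0.1168]
 [ 0.3889 -0.0807]
 [ 0.4641  0.2112]]
[np.float64(0.3015), np.float64(0.1436), np.float64(0.3014), np.float64(0.1435)]
c [0.49599662 0.04723623] [-14.44227079 -14.52654669]
jar [0.51473755 0.11985701] knob [ 0.47350749 -0.0399087 ]
cap [0.51410692 0.11900733 0.147     ]
knobtop [ 0.47357791 -0.04088931  0.082     ]
zero ang 165.59179662376505 tip -131.16107566945564 165.5296372395318 0.0430554277226549 0.038651955014328915
rib -11.120638890182597 0.017926015337773504 0.02648739557517911
325 243 [0.51346007 0.11900057 0.1483433 ]
405 267 [ 0.47356312 -0.04159319  0.08288919]
370 240 [0.52961836 0.02520137 0.04724186]
[342.3407742 227.0340948] [269.3630968 128.1363792]
[407.54477694 223.2055884 ] [530.17910778 112.82235359]
```

```bash
cat >> h.py <<'E'
def ori(deg):  # tool down, jaw axis (tool y) at world yaw deg
    t=np.radians(deg); y=np.array([np.cos(t),np.sin(t),0]); z=np.array([0,0,-1.]); x=np.cross(y,z); return np.column_stack([x,y,z])
KN=np.array([.4735,-.0405]); JAR=np.array([.5145,.1194])
E
python3 - <<'E'
from h import *
for n,P,z in (('k',KN,.057),('k',KN,.2),('j',JAR,.118),('j',JAR,.3)):
    for d in range(0,360,30):
        q=robot.ik([*P,z],ori(d)); print(n,z,d,None if q is None else np.round(q,1))
D=np.load('top0.npy');f,cx,cy,V=K('top')
for u,v in [(560,208),(567,240),(600,258),(540,130)]:
    dd=np.median(D[v-1:v+2,u-1:u+2]); pc=np.array([(u-cx)/f*dd,(v-cy)/f*dd,dd]); print(u,v,V[:3,:3].T@(pc-V[:3,3]))
E
```

```text
k 0.057 0 [ 18.9  12.6 -36.5   0.  -40.8 161.1]
k 0.057 30 [  18.9   12.6  -36.5    0.   -40.8 -168.9]
k 0.057 60 [  18.9   12.6  -36.5   -0.   -40.8 -138.9]
k 0.057 90 [  18.9   12.6  -36.5    0.   -40.8 -108.9]
k 0.057 120 [ 18.9  12.6 -36.5   0.  -40.8 -78.9]
k 0.057 150 [ 18.9  12.6 -36.5   0.  -40.8 -48.9]
k 0.057 180 [ 18.9  12.6 -36.5   0.  -40.8 -18.9]
k 0.057 210 [ 18.9  12.6 -36.5   0.  -40.8  11.1]
k 0.057 240 [ 18.9  12.6 -36.5   0.  -40.8  41.1]
k 0.057 270 [ 18.9  12.6 -36.5   0.  -40.8  71.1]
k 0.057 300 [ 18.9  12.6 -36.5   0.  -40.8 101.1]
k 0.057 330 [ 18.9  12.6 -36.5   0.  -40.8 131.1]
k 0.2 0 [ 18.9   2.6 -25.9   0.  -61.4 161.1]
k 0.2 30 [  18.9    2.6  -25.9    0.   -61.4 -168.9]
k 0.2 60 [  18.9    2.6  -25.9    0.   -61.4 -138.9]
k 0.2 90 [  18.9    2.6  -25.9    0.   -61.4 -108.9]
k 0.2 120 [ 18.9   2.6 -25.9   0.  -61.4 -78.9]
k 0.2 150 [ 18.9   2.6 -25.9   0.  -61.4 -48.9]
k 0.2 180 [ 18.9   2.6 -25.9   0.  -61.4 -18.9]
k 0.2 210 [ 18.9   2.6 -25.9   0.  -61.4  11.1]
k 0.2 240 [ 18.9   2.6 -25.9   0.  -61.4  41.1]
k 0.2 270 [ 18.9   2.6 -25.9   0.  -61.4  
[... 721 characters left out ...]

j 0.3 30 None
j 0.3 60 [  34.4    4.2  -10.8    0.   -74.9 -154.4]
j 0.3 90 [  34.4    4.2  -10.8    0.   -74.9 -124.4]
j 0.3 120 [ 34.4   4.2 -10.8   0.  -74.9 -94.4]
j 0.3 150 [ 34.4   4.2 -10.8   0.  -74.9 -64.4]
j 0.3 180 [ 34.4   4.2 -10.8   0.  -74.9 -34.4]
j 0.3 210 [ 34.4   4.2 -10.8   0.  -74.9  -4.4]
j 0.3 240 [ 34.4   4.2 -10.8   0.  -74.9  25.6]
j 0.3 270 [ 34.4   4.2 -10.8   0.  -74.9  55.6]
j 0.3 300 [ 34.4   4.2 -10.8   0.  -74.9  85.6]
j 0.3 330 [ 34.4   4.2 -10.8   0.  -74.9 115.6]
560 208 [ 0.59691629 -0.34987305  0.08813946]
567 240 [ 0.52661039 -0.32911965  0.15283993]
600 258 [ 0.4978263  -0.42182557  0.09477884]
540 130 [ 7.85925947e-01 -3.54572625e-01 -6.65905454e-04]
```

Run:
```python
from h import *
robot.servo_line([.156,-.656,.32],speed=.3)
robot.goto([*KN,.22],ori(180))
robot.servo_line([*KN,.057],ori(180),speed=.15)
print(robot.read_t(),robot.read_position(),robot.read_force(),np.round(robot.read_qpos(),2))
p,d=robot.grab_frame('scene'); crop('s',p,340,150,480,255,5,'pics/s1.png')
```

```text
4.275 [ 0.47403741 -0.04040684  0.05762704] [-0.60247802  0.52108778  0.29065042] [ 1.891e+01  1.260e+01 -3.648e+01  1.000e-02 -4.086e+01 -1.891e+01]
```

View pics/s1.png

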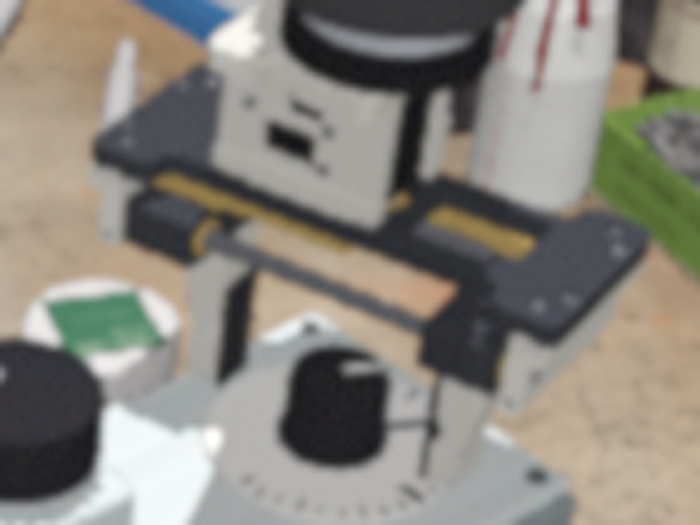

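The knob at crop (338,405) stands between the open fingers at (220,330) and (460,420). I'll close on it and turn it.

Run:
```python
from h import *
robot.move_gripper(0.0)
print(robot.read_t(),robot.read_grip_width()*88,robot.read_force(),robot.read_ft_torque())
q=np.array(robot.read_qpos()); q0=q[5]
q=np.array(robot.ik([*KN,.057],ori(180)))
for a in (-21,-42,-63.3):
    q2=q.copy(); q2[5]+=a; robot.movej(q2)
    print(robot.read_t(),robot.read_force(),robot.read_ft_torque(),robot.read_qpos()[5]-q0)
p,d=robot.grab_frame('scene'); crop('s',p,340,150,480,255,5,'pics/s2.png')
```

```text
5.175 37.18243821125231 [-4.8707489   1.78730822  5.20066826] [ 0.64921937  1.85996288 -0.01831083]
5.6167 [-5.47500865  1.16137797  5.18107227] [ 0.76932115  2.08457732 -0.00403559] -20.801143971873607
6.0583 [-5.34185907  1.53364223  5.53135204] [ 0.66896735  2.03312751 -0.04793266] -41.68506013113207
6.5 [-5.45711368  1.23759039  6.21533119] [ 0.50723271  2.01357944 -0.0808759 ] -62.84024610780316
```

View pics/s2.png

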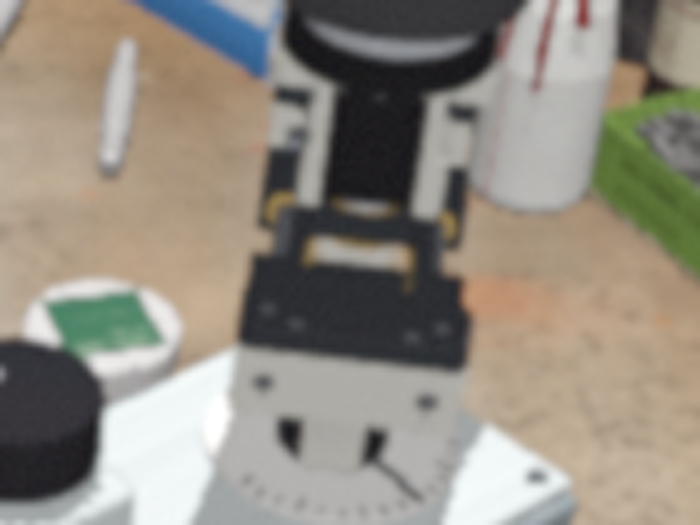

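The pointer runs from (375,460) to (420,498) in the crop, about where the zero mark lay. I'll release, go up and check from above, over the jar.

Run:
```python
from h import *
k=KN
for x,y in [(420,498),(375,460)]:
    P=atz('scene',(x+.5)/5-.5+340,(y+.5)/5-.5+150,.0515); print(np.degrees(np.arctan2(*(P[:2]-k)[::-1])),np.linalg.norm(P[:2]-k))
robot.move_gripper(1.0)
print(robot.read_t(),robot.read_force())
robot.servo_line([*KN,.20],speed=.25)
robot.goto([*JAR,.21],ori(130))
print(robot.read_t(),robot.read_force(),robot.read_position())
for n,b in (('top',(365,230,445,310,7)),('scene',(340,180,480,285,5))):
    p,d=robot.grab_frame(n); crop(n,p,*b,f'pics/{n}3.png')
    cv2.imwrite(f'pics/{n}3full.png',p[:,:,::-1])
```

```text
162.08022764285332 0.05026807807119254
165.56790605941842 0.023668514635752102
7.5333 [0.07169533 0.40348667 0.10313815]
8.9583 [ 0.1900847  -0.35908867  0.37246317] [0.51389302 0.11978473 0.20856751]
```

View pics/top3.png

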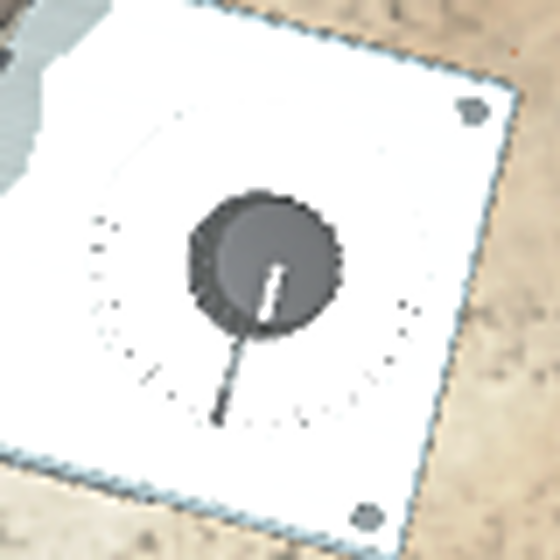

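View pics/scene3.png

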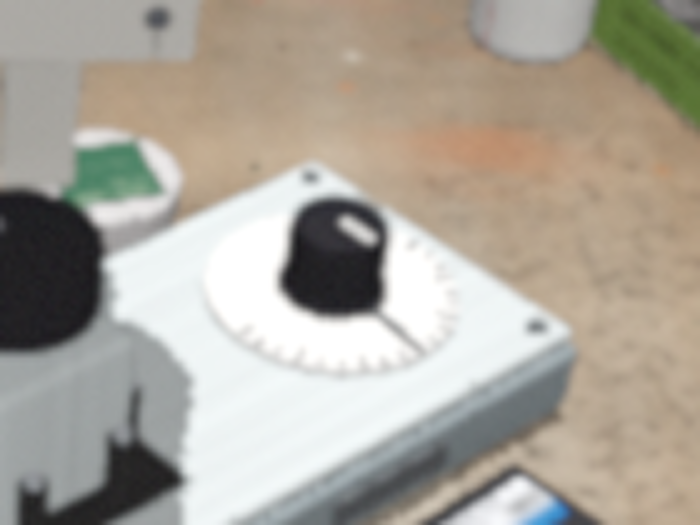

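View pics/scene3full.png

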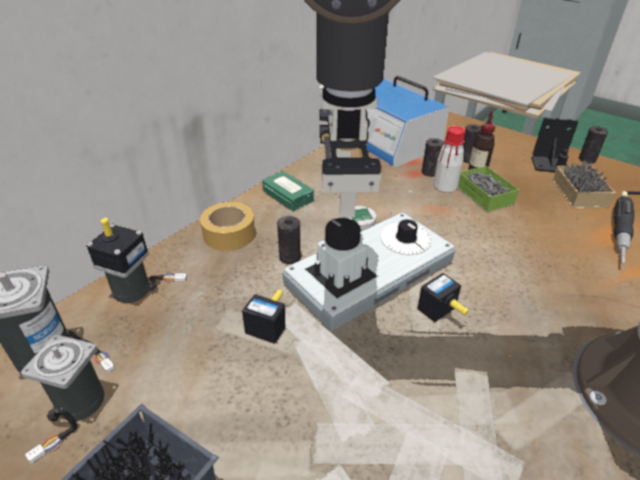

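The pointer (240,340)→(218,420) lies on the zero mark (221,407), so the knob is done. Next is the cap.

Run:
```python
from h import *
robot.servo_line([*JAR,.119],ori(130),speed=.12)
print(robot.read_t(),robot.read_force(),robot.read_position())
robot.move_gripper(0.0)
print(robot.read_t(),robot.read_grip_width()*88,robot.read_position(),robot.read_force(),robot.read_ft_torque())
for n,b in (('scene',(290,180,430,285,5)),):
    p,d=robot.grab_frame(n); crop(n,p,*b,f'pics/{n}4.png')
```

```text
9.9667 [ 0.48528439 -0.13673565  0.35786037] [0.51499766 0.11943496 0.11965979]
10.5417 60.081203225827814 [0.51466644 0.11936575 0.11924532] [-0.00565897 -1.00498153  3.26441146] [-0.22380795  0.05986424  0.03742435]
```

View pics/scene4.png

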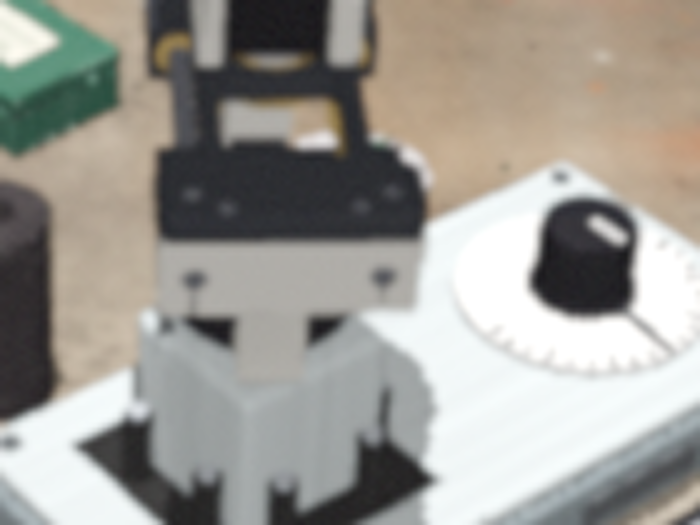

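The fingers hold the cap at 60.1 mm, centred. I'll turn it in steps.

Run:
```python
from h import *
q=np.array(robot.ik([*JAR,.119],ori(130)));q0=robot.read_qpos()[5]
for a in range(6,55,6):
    q2=q.copy(); q2[5]+=a; robot.movej(q2)
    f=robot.read_force(); print(a,round(robot.read_t(),2),np.round(f,1),np.round(robot.read_ft_torque(),2),round(robot.read_qpos()[5]-q0,1),np.round(robot.read_position()[2],4),round(robot.read_grip_width()*88,2))
    if np.linalg.norm(f)>40: break
for n,b in (('scene',(290,180,430,285,5)),('top',(275,200,355,280,7))):
    p,d=robot.grab_frame(n); crop(n,p,*b,f'pics/{n}5.png')
```

```text
6 10.84 [-0.   0.1  2.5] [-0.12  0.13  0.11] 5.9 0.1192 59.68
12 11.09 [-0.5 -0.6  3.9] [0.03 0.26 0.1 ] 11.7 0.1192 59.89
18 11.34 [-0.6  0.3  4.5] [0.1  0.24 0.14] 17.7 0.1192 59.92
24 11.59 [-0.4  0.7  5.7] [0.21 0.29 0.09] 23.7 0.1193 59.74
30 11.84 [-0.6  0.2  4.8] [0.12 0.24 0.05] 29.8 0.1193 59.81
36 12.09 [-1.4 -0.1  7.7] [0.06 0.51 0.06] 35.8 0.1196 59.96
42 12.34 [-1.6  0.3  9.8] [0.07 0.58 0.12] 41.8 0.1199 59.96
48 12.59 [-1.8 -0.1  9.2] [0.04 0.38 0.05] 47.8 0.12 60.0
54 12.84 [-0.6  0.6  8.8] [ 0.03  0.38 -0.  ] 53.8 0.12 59.72
```

View pics/scene5.png

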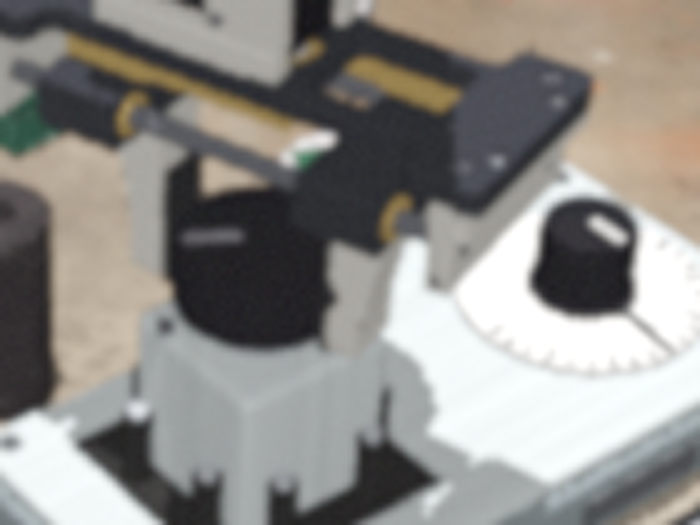

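View pics/top5.png

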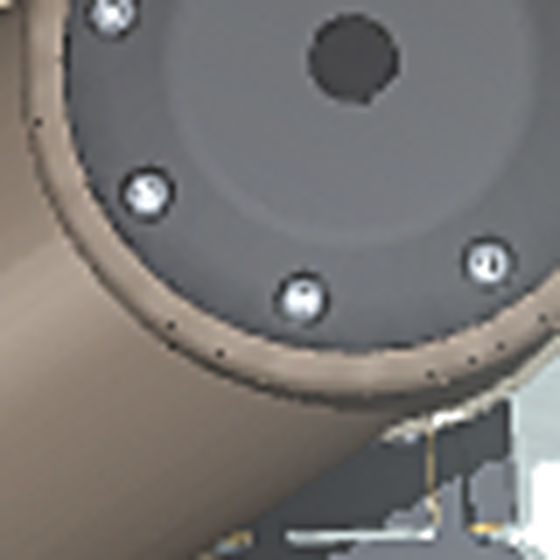

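The rib runs (183,237)–(243,236) in the scene crop, with the release mark at (165,325). I'll compute the rib's yaw.

Run:
```python
from h import *
P=lambda x,y,z:atz('scene',(x+.5)/5-.5+290,(y+.5)/5-.5+180,z)
d=P(183,237,.149)-P(243,236,.149); print(np.degrees(np.arctan2(d[1],d[0]))+14.5,np.linalg.norm(d))
m=P(165,325,.111)[:2]-JAR; print(np.degrees(np.arctan2(m[1],m[0]))+14.5,np.linalg.norm(m))
```

```text
54.93130471669993 0.020135174700268828
57.959336231590136 0.0334224077551392
```

Run:
```python
from h import *
for dz in (3,6,10,18,30,46):
    p=[*JAR,.119+dz/1000]; robot.servo_line(p,speed=.03)
    f=robot.read_force(); print(dz,round(robot.read_t(),2),np.round(f,1),np.round(robot.read_position(),4),round(robot.read_grip_width()*88,2))
    if f[2]<-6: print('STOP');break
robot.dwell(.3)
for n,b in (('scene',(290,150,430,290,4)),):
    p,d=robot.grab_frame(n); crop(n,p,*b,f'pics/{n}6.png')
    cv2.imwrite(f'pics/{n}6full.png',p[:,:,::-1])
```

```text
3 13.19 [2.7 0.1 4.1] [0.5153 0.1197 0.1225] 59.88
6 13.44 [-0.3  0.1 -1.2] [0.5136 0.1191 0.1244] 59.83
10 13.72 [-0.2  0.7 -0.8] [0.5144 0.1194 0.129 ] 59.75
18 14.14 [ 0.1  0.6 -0.6] [0.5146 0.1195 0.1373] 59.62
30 14.69 [ 0.3 -0.  -0.8] [0.5145 0.1194 0.1491] 60.33
46 15.38 [ 0.4  0.6 -0. ] [0.5144 0.1194 0.165 ] 59.98
```

View pics/scene6.png

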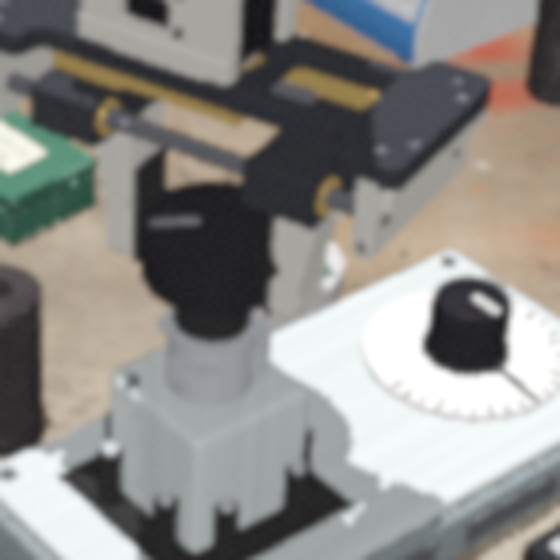

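Run:
```python
from h import *
t=np.linspace(0,2*np.pi,60)
im=cv2.imread('pics/scene6.png')
def ring(z,r,c):
    for a in t:
        u=(proj('scene',(JAR[0]+r*np.cos(a),JAR[1]+r*np.sin(a),z))-[290,150]+.5)*4-.5
        cv2.circle(im,tuple(int(round(v)) for v in u),1,c,-1)
ring(.193,.03,(0,255,0)); ring(.167,.03,(0,255,255)); ring(.147,.02,(0,0,255)); ring(.139,.024,(255,0,255))
cv2.imwrite('pics/s6ov.png',im)
```

```text
(no output)
```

View pics/s6ov.png

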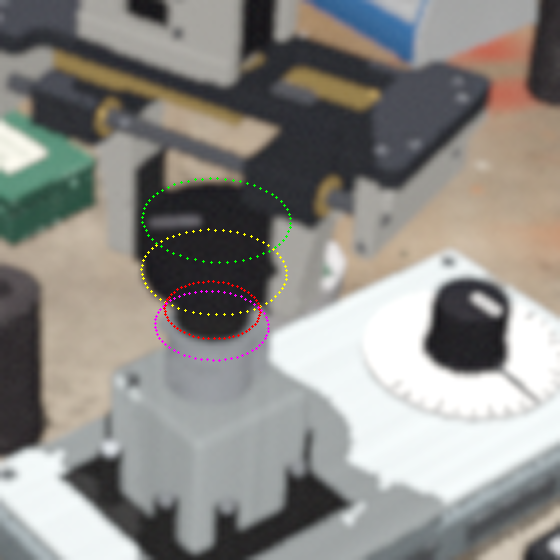

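View pics/scene6full.png

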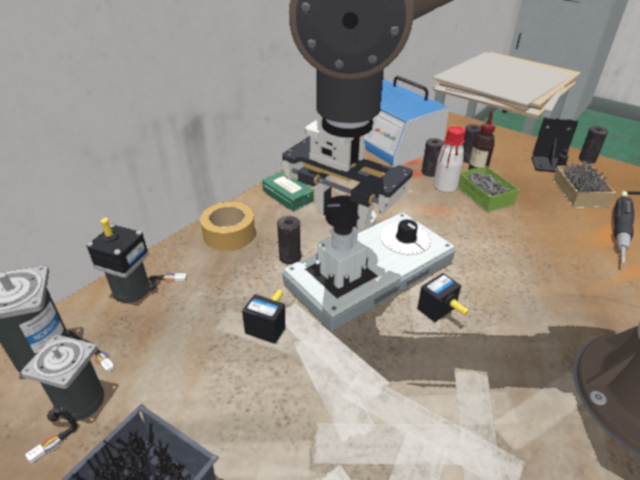

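The predicted outlines match: the cap's top and lower edge are at about z 0.193 and 0.167, and the black seal (red ring) is separate below. The jar is down in the pegs, and the pointer at (520,388) in the crop is still on zero.

Run:
```python
from h import *
print(robot.read_t(),robot.read_force(),robot.read_position(),np.abs(robot.read_qvel()).max(),robot.read_grip_width()*88)
robot.job_done()
```

```text
15.725 [-0.11203747  0.25758083 -0.94681445] [0.51441288 0.11936363 0.16484559] 0.10599776186828998 59.70553378452911
the job is handed in; nothing more can be done
```

The job is done and handed in at about 15.7 s of the 42 s allowed; the system gives no verdict.

- **Knob:** I turned it about 63° clockwise and let go. The pictures show the pointer on the long zero mark, both after release and after the lift.
- **Cap:** I turned it 54° anticlockwise. The rib then stood at about +55° against the jar, inside the free range of 38 to 79°. The seal's upward push of about 9 N on the gripper also showed that the lugs were free. I then lifted it straight off by 46 mm.
- **Final state:** The cap is held at 59.7 mm grip width, level and over the jar's axis. Its lower edge is about 17 to 20 mm above the mouth. The jar is down between the pegs, and the gearheads, tin and bush look unmoved in the pictures.

**Check that did not fully agree:** The tester's deck measured about 301 x 143 mm in the picture instead of 310 x 150, perhaps because of bevelled edges. Its centre still agreed to about 1 mm with the jar and knob measured directly. No check failed.

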